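Hold the spring jar clamp open at the marker

ROBOT

A 6-joint arm with a two-finger parallel gripper is mounted at the origin on a cart in front of the work surface, level with it; the furniture and walls round the work are solid. World frame = base frame: x ahead of the robot, y to its left, z up, the work surface at z = 0. Lengths are in mm, angles in rad, forces in N, time in s.
With the tool pointing down it reaches from about 350 to 975 mm from the base axis. Payload 7.1 kg.
Tool frame: the origin (TCP) lies midway between the tips of the shut fingers; the grasp point (between the pads) lies 19 mm behind it (ctrl.grip_depth is the distance from the TCP to the grasp point, in mm); z points along the fingers, y is the line along which they close (so a half turn about z gives the same grasp; the last joint's range is limited). The gripper opens to 88 mm and grips with 3 to 60 N. Pads are 20 mm wide; open, the fingers measure 115 mm over their backs; the gripper's body (75 mm by 178 mm) begins 61 mm behind the grasp point.
Start: joints at [1.105, 0.423, 1.63, -0, 1.089, -0.019], TCP at [270.019, 563.644, 222.675] pointing down, gripper open.
Joint ranges: [-3, 3], [-0.9, 2.11], [0.09, 2.58], [-1.31, 4.45], [0.11, 2.69], [-2.54, 2.54]. Speed limits (rad/s): [2.39, 2.39, 3.01, 3.14, 3.14, 3.14].

INTERFACE

Orientations are given as a rotation vector (axis times angle).
In Python, from workcell import ctrl, cams gives the robot as it stands.
- The arm moves only by the tool move_arm, never from a script. Its argument "steps" is a list of rows, each a list of 3 entries, a list of its own where there are three numbers: the shift along the tool's x, y, z in units of 25 mm (1.0 is 25 mm), then the turn about the tool's z in units of 5 degrees (1.0 is 5 degrees), then the closure, from 0 (fully open) to 1 (shut). A call has 1 to 20 rows; each row shifts and turns the commanded pose from where the row before left it, along the tool's axes as they then stand; what a row does not reach is not made up. A row lasts 1/12 s, in which the tool goes at most 41.7 mm and 7.16 degrees, less where a joint would pass 70% of its speed; a pose out of reach is approached as far as the arm can. A call is refused whole if a number of a shift passes 1 or a number of a turn 1, either way. A call with a gripper value outside its range is refused whole. The fingers move at their own pace and stop on an object; the grip force is fixed at half the most. Time passes only in rows, so rows that do not move let the fingers close. It gives the time, the measured TCP pose, the force, the opening and the grip force at its end, in the units of the state.
- ctrl.get_obs(): the state, without advancing time (a new reading comes with each control period).
- cams.get_image(name): name is "scene" or "top" or "wrist"; returns a dict with "image" (480x640x3 uint8, red, green, blue), "camera_matrix" (3x3 intrinsics, pixels), "xyz" and "rotation" of the camera in the world; the wrist camera has in their place "mount" (4x4, takes a point from camera to tool coordinates, whose origin is the TCP and whose axes are the flange's). Camera axes: x right, y down, z forward; pixel columns grow to the right and rows downward; lengths in mm; the calibration is good to about 2 mm. A picture is of the moment at which its call begins: read the wrist's pose just before it. There is no depth.
- ctrl.close_job(): hands the job in; it is judged then, once.
Trained networks look in the newest picture that a camera, given by its name, has taken for a name from the list of things; names that differ only in an ending like _2 or _b are one class to them, and where a whole thing is asked for, a point or a joint stands for the part that bears it (a point fixed in the world has none). Each returns a list of dicts, best first, with "p" (0 to 1); they miss things now and then, are a little off and sometimes report something else, mostly with a low value. They report only what shows in the picture. A call takes as long as a camera call. They do not tell look-alikes from the thing itself.
- cams.boxes_of(camera, thing): "rect" ([centre column, centre row, width, height] in pixels, round what is visible of it).
- cams.cut_out(camera, thing): "pixels" (480x640 bool, what is visible of it) and "rect" ([centre column, centre row, width, height] in pixels, round what is visible of it).
The state is a dict: "t": time; "qpos": joint angles; "qvel": joint speeds; "joint_torque": joint torques, N m; "ee_pos": TCP position; "orientation": TCP orientation; "ft_force": force on the tool from outside, world axes, zero at the start; "moment": the same for the moment, N m; "width": finger opening in mm; "grasp_force": force on a finger pad.
Only numpy, scipy, OpenCV 4.12 (cv2) and the standard library are available. Lean on these libraries where they do the work, as an engineer would, in place of code of your own. Each camera call takes 0.05 s, during which the arm holds its last target. There are 200 camera calls.

TASK

I open jars one-handed with the spring clamp on the worktop. Lift the spice jar that stands on its board off, without shoving it with the jaw, and set it down upright on the worktop beside the board; then pull the sliding jaw towards you by its black post until its pointer is level with the pointer of the round-headed marker (not the bar-headed one), and finish still holding the jaw there against its spring, so that I can put my jar in. Leave the tape, pen and peg where they lie.

Things in the scene. Friction and masses are not known exactly. Their poses are not given: they have to be found in the camera images.
- clamp_base: jar clamp, fixed: beech board 340 x 140 mm, top 18 mm above the worktop, a rail (top at 30 mm) along each long side, a fixed V jaw (top at 80 mm) at the far end. Origin: on the worktop under the board's centre; x along the board to the fixed jaw (away from the robot), y to its left, z up. The worktop right of the board is free for x = -150 to 0 mm, y = -200 to -80 mm of this frame
- clamp_jaw: grey sliding jaw between the rails: plate 96 x 98 mm, upright V jaw (top 87 mm above the worktop, near face 45 mm beyond the post's axis), black post to pull. Origin: on the post's axis at the board's top; axes as the board's. Shut, it is at the board's x = +30 mm; slides along -x only, up to 110 mm, against a spring (4 N shut, +0.8 N per cm); springs shut when let go
- jaw_handle (a point): centre of the top of the jaw's black post: plain upright cylinder 22 mm in diameter, top 98 mm above the worktop, free to grip down to 42 mm above the worktop. Pinch it from above, coming in low: a wall shelf hangs over the back of the worktop
- jaw_pointer (a point): tip of the small steel pointer at the front left corner of the sliding jaw, 34 mm above the worktop; moves with the jaw, 30 mm in front (-x of the board) of the post's axis and 48.5 mm to its left
- mark_round: the marker to pull to: fixed steel pointer on the left rail with a round flat head 26 mm across (top at 44 mm). Origin: tip of its pointer, which points inward, 34 mm above the worktop; axes as the board's. At the mark, the jaw's pointer has the same x along the board as this tip. It may be the nearer or the farther of the two, 40 to 92 mm from the shut jaw's pointer
- mark_bar: the other marker on the left rail, of the same kind but with a narrow bar head (7 x 28 mm), top 44 mm above the worktop; not the one to pull to. Origin: the tip of its pointer
- jar: spice jar with a red cap, 45 mm in diameter, 106 mm high, about 0.11 kg, standing upright on the board in front of the jaw, in its way. Origin: centre of its underside; z is its axis. Other such jars stand at the back of the worktop and are not meant
- tape: roll of tape lying flat on the worktop left of the clamp, 103 mm across, 25 mm high; leave it. Origin: centre of its underside
- pen: white pen lying on the worktop right of the clamp, 145 mm long; leave it. Origin: centre of its underside
- peg: clothes peg lying on the worktop left of the clamp, 72 mm long; leave it. Origin: centre of its underside
Mind the look-alikes: they are no part of the job. Of the things like the jar, leave any that is purple, turquoise or yellow; of the rest the smaller one is meant.

How it is judged (in metres and radians):
On the way, in this order (a step that is already met when the one before it is completed fails the run):
1. the jar has been lifted clear of the board (height (world z) of jar above 0.035 m and angle between jar's own z axis and vertical below 0.4 rad and contact force between jar and the fingers above 0.5 N), for 0.1 s.
2. the jar stands upright on the worktop off the board, let go ((y of jar in the frame of clamp_base above 0.093 m or y of jar in the frame of clamp_base below -0.093 m or x of jar in the frame of clamp_base above 0.193 m or x of jar in the frame of clamp_base below -0.193 m) and height (world z) of jar between -0.01 and 0.008 m and angle between jar's own z axis and vertical below 0.12 rad and contact force between jar and the arm below 0.1 N and contact force between jar and the fingers below 0.1 N and linear speed of jar below 0.02 m/s), for 0.2 s.
3. the fingers hold the jaw with its pointer at the round-headed marker (x of jaw_pointer in the frame of mark_round between -0.005 and 0.005 m and contact force between the fingers and clamp_jaw above 2 N and linear speed of clamp_jaw below 0.01 m/s), for 0.5 s.
At the end, for the whole second after the job is handed in: The fingers hold the sliding jaw (contact over 2 N) at rest with its pointer within 5 mm of the round-headed marker's along the board; the spice jar stands upright (within 0.12 rad) and untouched on the worktop, wholly beside the board; tape, pen and peg within 30 mm of where they lay (all of step 2 and all of step 3 and distance of each of tape, pen, peg from where it was at the start of the episode below 0.03 m); the arm keeps its last pose, push and grip.
It fails at once if the sliding jaw pushes against the jar (contact force between clamp_jaw and jar above 1 N).
It fails at once if the jar is tipped over (angle between jar's own z axis and vertical above 0.7 rad).
It fails at once if the jar is dropped (linear speed of jar above 0.6 m/s and contact force between jar and the fingers below 0.05 N and height (world z) of jar above 0.004 m).
It fails at once if the tape, pen or peg is pushed away (distance of any of tape, pen, peg from where it was at the start of the episode above 0.03 m).
It also fails if it takes over 48 s, if anything falls off the work surface, if the arm or the gripper's body presses on something with over 40 N, if the wrist force passes 120 N, or if a joint passes its speed limit or range.

## Working session

There is one attempt and no reset: what is moved stays moved. The work goes in short steps, Python scripts to look and compute and a tool call to move; the robot and the scene stay as the last step left them, time stands still between calls to the robot, and variables do not carry over. Pictures are saved under pics/ and viewed, at most 10 in all, crops included, and the job is handed in when it is done.

Besides the shell and the picture viewer there is one more tool, called after "Emit:" as name([rows], argument=value, ...), one row to a line, values as JSON. move_arm: Moves the arm, as the interface text tells. Its arguments: {"type":"object","properties":{"steps":{"type":"array"}},"required":["steps"]}

```bash
mkdir -p pics; ls
python3 - <<'E'
from workcell import ctrl,cams
import cv2,numpy as np
o=ctrl.get_obs();print({k:np.round(v,3).tolist() for k,v in o.items()})
ims=[]
for c in ["scene","top"]:
    d=cams.get_image(c);cv2.imwrite(f"pics/{c}0.png",d["image"][:,:,::-1])
    print(c,d["camera_matrix"].tolist(),np.round(d["xyz"],1).tolist(),np.round(d["rotation"],4).tolist())
    for n in ["clamp_base","clamp_jaw","jaw_handle","jaw_pointer","mark_round","mark_bar","jar","tape","pen","peg"]:
        print(n,[(round(b["p"],2),np.round(b["rect"]).astype(int).tolist()) for b in cams.boxes_of(c,n)][:5])
E
```

```text
pics
{'t': 0.0, 'qpos': [1.105, 0.424, 1.631, 0.0, 1.089, -0.019], 'qvel': [0.002, -0.0, -0.0, 0.0, -0.0, -0.001], 'joint_torque': [0.002, -54.464, -27.366, 0.065, 0.023, -0.0], 'ee_pos': [269.778, 563.164, 221.913], 'orientation': [-0.696, -3.063, 0.002], 'ft_force': [0.294, -0.183, -0.066], 'moment': [0.028, 0.023, -0.028], 'grasp_force': 0.0, 'width': 88.092}
scene [[613.975086600946, 0.0, 323.5583628484672], [0.0, 613.975086600946, 239.2592195161889], [0.0, 0.0, 1.0]] [-355.0, -557.9, 635.8] [-1.8287, 1.0958, -0.6402]
clamp_base [(0.76, [324, 278, 131, 136]), (0.72, [233, 291, 53, 44])]
clamp_jaw [(0.85, [346, 254, 50, 58])]
jaw_handle [(0.84, [344, 256, 50, 61]), (0.5, [313, 267, 30, 63])]
jaw_pointer [(0.81, [345, 255, 56, 64])]
mark_round [(0.57, [289, 277, 12, 10])]
mark_bar []
jar [(0.77, [191, 234, 27, 58]), (0.72, [466, 297, 50, 91]), (0.66, [409, 323, 40, 91]), (0.64, [313, 267, 31, 69]), (0.55, [233, 223, 29, 51])]
tape [(0.85, [234, 288, 53, 44])]
pen [(0.72, [281, 290, 14, 12]), (0.64, [411, 267, 2, 19])]
peg [(0.48, [276, 261, 40, 11])]
top [[569.7168517447689, 0.0, 309.5291002618234], [0.0, 569.7168517447689, 245.89860478554974], [0.0, 0.0, 1.0]] [375.1, -73.9, 1150.5] [-2.1383, 2.1647, -0.1442]
clamp_base [(0.73, [318, 254, 94, 180]), (0.73, [289, 278, 18, 13])]
clamp_jaw [(0.68, [315, 224, 59, 66])]
jaw_handle [(0.96, [317, 223, 55, 66]), (0.3, [247, 242, 29, 20])]
jaw_pointer [(0.9, [315, 224, 60, 63])]
mark_round []
mark_bar [(0.74, [249, 238, 28, 17]), (0.65, [316, 224, 57, 63])]
jar [(0.88, [318, 280, 25, 26]), (0.88, [431, 312, 48, 32]), (0.8, [460, 258, 54, 40]), (0.59, [188, 230, 33, 33]), (0.56, [162, 269, 33, 32])]
tape [(0.66, [253, 238, 25, 15]), (0.59, [249, 307, 56, 50]), (0.42, [316, 223, 57, 63])]
pen [(0.52, [376, 199, 17, 58])]
peg [(0.77, [251, 239, 27, 15])]
```

Run:
```python
import cv2
s=cv2.imread("pics/scene0.png");t=cv2.imread("pics/top0.png")
cv2.imwrite("pics/t_crop.png",cv2.resize(t[130:370,150:490],(800,565),interpolation=cv2.INTER_CUBIC))
```

```text
(no output)
```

View pics/scene0.png

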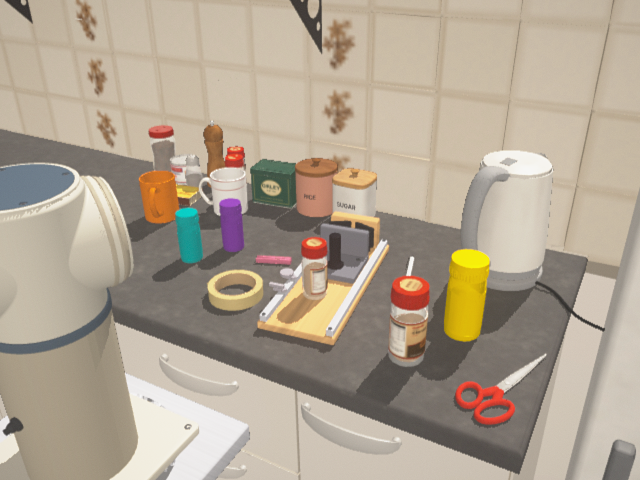

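View pics/t_crop.png

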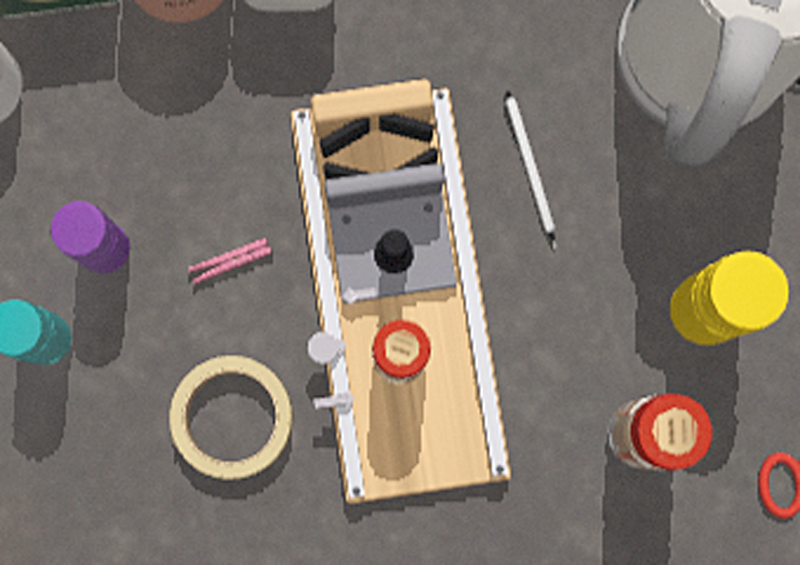

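```bash
cat > h.py <<'E'
from workcell import ctrl,cams
import numpy as np,cv2
from scipy.spatial.transform import Rotation as R
def cam(n):
    o=ctrl.get_obs();d=cams.get_image(n);K=np.array(d["camera_matrix"])
    if n=="wrist":
        T=np.eye(4);T[:3,:3]=R.from_rotvec(o["orientation"]).as_matrix();T[:3,3]=o["ee_pos"];T=T@np.array(d["mount"])
        return d["image"],K,T[:3,3],T[:3,:3]
    r=np.array(d["rotation"]);return d["image"],K,np.array(d["xyz"]),(R.from_rotvec(r).as_matrix() if r.ndim==1 else r)
def at(px,z,K,c,Rm):
    v=Rm@np.linalg.solve(K,[px[0],px[1],1.]);return c+v*(z-c[2])/v[2]
def proj(P,K,c,Rm):
    q=K@(Rm.T@(np.asarray(P,float)-c));return q[:2]/q[2]
E
python3 - <<'E'
from h import *
im,K,c,Rm=cam("top")
f=lambda x,y,z:np.round(at((150+x/2.353,130+y/2.353),z,K,c,Rm),1)
for n,a in dict(nl=(348,502,9),nr=(509,480,18),nlscrew=(356,491,30),nrscrew=(500,469,30),flscrew=(301,116,30),frscrew=(440,96,30),post=(394,246,98),jarcap=(402,348,106),jarbig=(672,432,106),round_head=(323,347,44),roundtip=(345,350,34),bartip=(352,402,34),jawptr=(345,295,34),pen=(530,170,5),penend=(553,245,5)).items(): print(n,f(*a))
print(np.array(cams.get_image("wrist")["mount"]).round(3).tolist())
E
```

```text
nl [335.5 -48.8   9. ]
nr [ 352.3 -183.5   18. ]
nlscrew [345.1 -55.9  30. ]
nrscrew [ 361.6 -175.2   30. ]
flscrew [663. -12.  30.]
frscrew [ 679.1 -131.5   30. ]
post [538.7 -89.2  98. ]
jarcap [456.8 -94.1 106. ]
jarbig [ 389.2 -302.   106. ]
round_head [463.3 -30.1  44. ]
roundtip [461.4 -48.   34. ]
bartip [418.1 -53.4  34. ]
jawptr [507.6 -48.4  34. ]
pen [ 618.7 -209.9    5. ]
penend [ 552.3 -228.     5. ]
[[0.001, -0.959, -0.284, 79.584], [1.0, 0.001, 0.001, 1.15], [-0.001, -0.284, 0.959, -161.632], [0.0, 0.0, 0.0, 1.0]]
```

The top picture shows these jar-like things, in full-picture pixels:
- Red-capped jar on the board, (320,278).
- Larger red-capped jar, (435,313).
- Yellow (460,255), purple (182,229) and turquoise (162,268) bottles.
- In the scene view, another red-capped jar stands at the back, (163,145).

The one on the board is the smaller red-capped jar, so I choose that. The round head is the nearer marker to the jaw, at (287,277), and the bar head is at (293,301). Next I move in for a close view.

Emit:
move_arm([
  [[0, 0, 0], -0.95, 0],
  [[0, 0, 0], -0.95, 0],
  [[0, 0, 0], -0.95, 0],
  [[0, 0, 0], -0.95, 0],
  [[0, 0, 0], -0.95, 0],
  [[0, 0, 0], -0.95, 0],
  [[0, 0, 0], -1.0, 0],
  [[-0.2, -1, 0], 0, 0],
  [[-0.2, -1, 0], 0, 0],
  [[-0.2, -1, 0], 0, 0],
  [[-0.2, -1, 0], 0, 0],
  [[-0.2, -1, 0], 0, 0],
  [[-0.2, -1, 0], 0, 0],
  [[-0.2, -1, 0], 0, 0],
  [[-0.2, -1, 0], 0, 0],
  [[-0.2, -1, 0], 0, 0],
  [[-0.2, -1, 0], 0, 0],
  [[0, -1, 0], 0, 0],
  [[0, -1, 0], 0, 0],
  [[0, -1, 0], 0, 0],
])

```text
t: 2.87
ee_pos: [364.3, 247.5, 222.8]
orientation: [-0.216, 3.134, 0.0]
ft_force: [0.9, -0.0, -0.4]
width: 87.8
grasp_force: 0.0
```

Emit:
move_arm([
  [[0, -1, 0], 0, 0],
  [[0, -1, 0], 0, 0],
  [[0, -1, 0], 0, 0],
  [[0, -1, 0], 0, 0],
  [[0, -1, 0], 0, 0],
  [[0, -1, 0], 0, 0],
  [[0, -1, 0], 0, 0],
  [[0, -1, 0], 0, 0],
  [[0, -1, 0], 0, 0],
  [[0, -1, 0], 0, 0],
  [[0, -1, 0], 0, 0],
  [[0, -1, 0], 0, 0],
  [[0, -1, 0], 0, 0],
  [[0, -1, 0], 0, 0],
  [[0, 0, 0], 0, 0],
  [[0, 0, 0], 0, 0],
  [[0, 0, 0], 0, 0],
])

```text
t: 4.28
ee_pos: [412.0, -97.8, 222.6]
orientation: [0.215, -3.134, -0.001]
ft_force: [0.3, 0.3, 0.8]
width: 87.8
grasp_force: 0.0
```

Run:
```python
from h import *
im,K,c,Rm=cam("wrist");np.savez("w1.npz",K=K,c=c,R=Rm);cv2.imwrite("pics/w1.png",im[:,:,::-1])
o=ctrl.get_obs();print(o["t"],o["ee_pos"],o["orientation"],o["qpos"],o["ft_force"])
for n in ["jaw_pointer","mark_round","mark_bar","jar","jaw_handle"]:
    print(n,[(round(b["p"],2),np.round(b["rect"]).astype(int).tolist()) for b in cams.boxes_of("wrist",n)][:4])
```

```text
4.3333 [412.03426181 -97.42563203 222.61836257] [ 2.16835194e-01 -3.13382739e+00 -5.23064981e-04] [-2.60461726e-01  1.21353848e-01  2.05320232e+00  2.75554421e-04
  9.67402176e-01 -1.96957787e+00] [0.4406041  0.29024368 0.50690419]
jaw_pointer [(0.59, [312, 355, 94, 123])]
mark_round [(0.73, [374, 271, 33, 24])]
mark_bar [(0.81, [378, 228, 32, 19])]
jar [(0.95, [320, 274, 57, 85]), (0.81, [56, 274, 111, 102]), (0.79, [597, 304, 86, 48]), (0.73, [82, 174, 160, 83])]
jaw_handle [(0.35, [464, 224, 107, 98])]
```

View pics/w1.png

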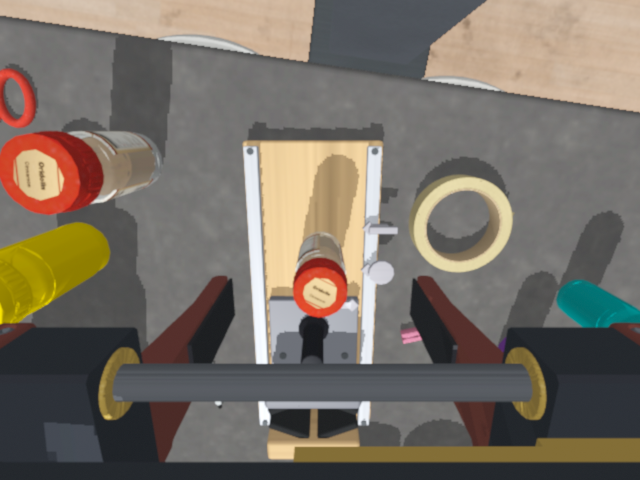

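Run:
```python
from h import *
im=cv2.imread("pics/w1.png")
cv2.imwrite("pics/w1c.png",cv2.resize(im[210:330,270:410],None,fx=5,fy=5,interpolation=cv2.INTER_CUBIC))
d=np.load("w1.npz");A=(d["K"],d["c"],d["R"])
y=[at(p,30,*A) for p in [(250.5,151),(375,151),(264,420),(363.5,420)]]
for v in y:print(v.round(1))
print("jarcap",at((320,288),124,*A))
```

```text
[ 361. -172.   30.]
[344.6 -53.6  30. ]
[ 675.5 -129.9   30. ]
[659.  -10.4  30. ]
jarcap [451.30211843 -91.88832751 124.        ]
```

View pics/w1c.png

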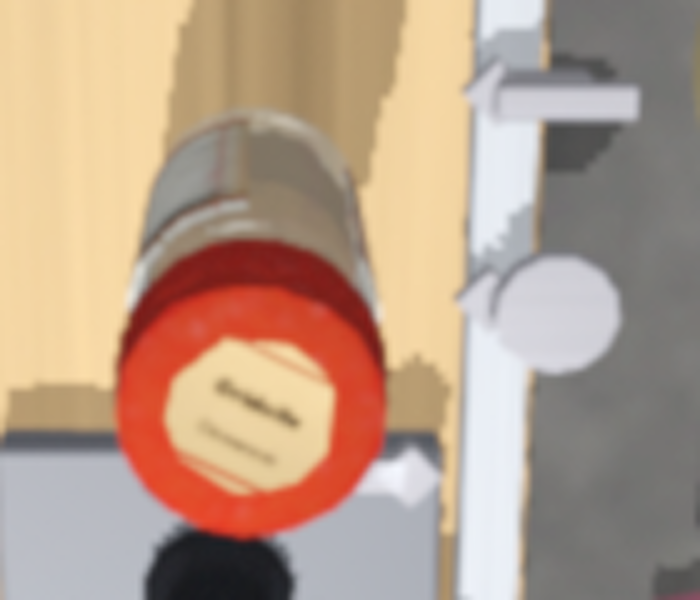

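Run:
```python
from h import *
d=np.load("w1.npz");A=(d["K"],d["c"],d["R"])
u=np.array([np.cos(.1365),np.sin(.1365)]);v=np.array([-u[1],u[0]]);c0=np.array([511.1,-92.5])
o=ctrl.get_obs()
for n,p,z in [("cap",(320.4,292.4),124),("round",(361.6,270.6),34),("jawp",(358,305),34),("bar",(363,228.4),34),("post",(270+220/5,210+560/5),98)]:
    w=at(p,z,*A)[:2]; print(n,w.round(1),(u@(w-c0)).round(1),(v@(w-c0)).round(1))
w=o["ee_pos"][:2];print("tcp",(u@(w-c0)).round(1),(v@(w-c0)).round(1))
```

```text
cap [455.  -91.1] -55.4 9.1
round [466.3 -46.2] -38.1 51.9
jawp [506.1 -43.3] 1.7 49.4
bar [421.1 -52.5] -83.8 51.8
post [496.5 -91.2] -14.2 3.3
tcp -98.6 8.6
```

Emit:
move_arm([
  [[-0.58, 0, 0], 0, 0],
  [[-0.58, 0, 0], 0, 0],
  [[-0.58, 0, 0], 0, 0],
  [[0, 0, 0.8], 0, 0],
  [[0, 0, 0.8], 0, 0],
  [[0, 0, 0.8], 0, 0],
  [[0, 0, 0.8], 0, 0],
  [[0, 0, 0.8], 0, 0],
  [[0, 0, 0.8], 0, 0],
  [[0, 0, 0.8], 0, 0],
  [[0, 0, 0.8], 0, 0],
  [[0, 0, 0], 0, 0],
  [[0, 0, 0], 0, 0],
])

```text
t: 5.67
ee_pos: [454.7, -91.6, 62.2]
orientation: [0.217, -3.132, -0.001]
ft_force: [0.3, 0.1, 1.2]
width: 87.8
grasp_force: 0.0
```

Emit:
move_arm([
  [[0, 0, 0], 0, 0.2],
  [[0, 0, 0], 0, 0.3],
  [[0, 0, 0], 0, 0.4],
  [[0, 0, 0], 0, 0.45],
  [[0, 0, 0], 0, 0.5],
  [[0, 0, 0], 0, 0.55],
  [[0, 0, 0], 0, 0.7],
  [[0, 0, 0], 0, 1],
  [[0, 0, 0], 0, 1],
  [[0, 0, 0], 0, 1],
  [[0, 0, 0], 0, 1],
  [[0, 0, 0], 0, 1],
  [[0, 0, 0], 0, 1],
  [[0, 0, 0], 0, 1],
])

```text
t: 6.83
ee_pos: [455.5, -92.2, 62.8]
orientation: [-0.216, 3.134, -0.0]
ft_force: [-0.3, -0.7, 5.5]
width: 43.9
grasp_force: 30.0
```

Emit:
move_arm([
  [[0, 0, -0.3], 0, 1],
  [[0, 0, -0.6], 0, 1],
  [[0, 0, -0.6], 0, 1],
  [[0, 0, -0.6], 0, 1],
  [[0, 0, -0.6], 0, 1],
  [[0, 0, -0.3], 0, 1],
  [[0, 0, 0], 0, 1],
  [[0, -0.4, 0], 0, 1],
  [[0, -0.7, 0], 0, 1],
  [[0, -0.8, 0], 0, 1],
  [[0, -0.8, 0], 0, 1],
  [[0, -0.8, 0], 0, 1],
  [[0, -0.8, 0], 0, 1],
  [[0, -0.7, 0], 0, 1],
  [[0, -0.6, 0], 0, 1],
  [[0, -0.3, 0], 0, 1],
  [[0, 0, 0], 0, 1],
  [[0, 0, 0], 0, 1],
  [[0, 0, 0], 0, 1],
])

```text
t: 8.42
ee_pos: [475.2, -237.4, 137.3]
orientation: [0.217, -3.133, -0.001]
ft_force: [0.3, -0.4, -0.4]
width: 43.9
grasp_force: 30.0
```

Run:
```python
from h import *
im,K,c,Rm=cam("top");cv2.imwrite("pics/t2.png",cv2.resize(im[130:370,150:490],(800,565),interpolation=cv2.INTER_CUBIC)[:,:,::-1])
```

```text
(no output)
```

View pics/t2.png

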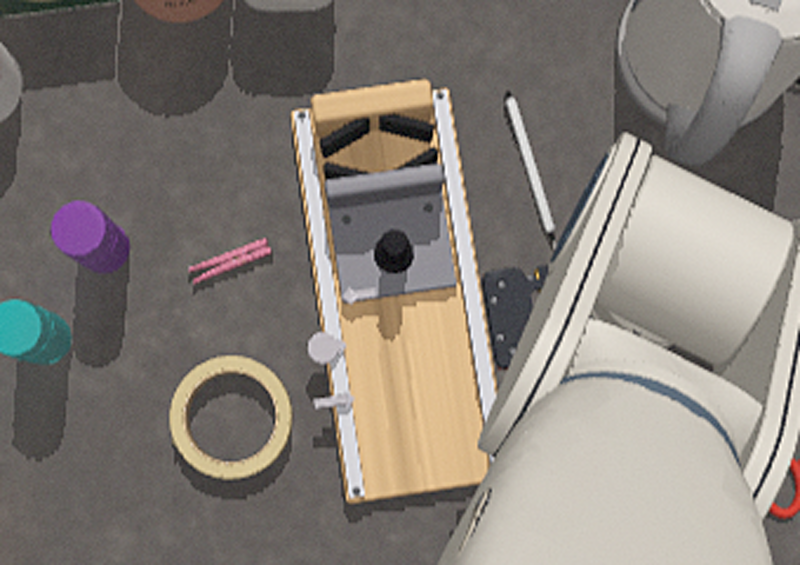

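The picture shows the jar off the board and the arm over the free worktop. The pen, tape and peg have not moved. Now I lower the jar.

Emit:
move_arm([
  [[0, 0, 0.5], 0, 1],
  [[0, 0, 0.6], 0, 1],
  [[0, 0, 0.6], 0, 1],
  [[0, 0, 0.6], 0, 1],
  [[0, 0, 0.5], 0, 1],
  [[0, 0, 0.4], 0, 1],
  [[0, 0, 0.2], 0, 1],
  [[0, 0, 0.1], 0, 1],
  [[0, 0, 0.1], 0, 1],
  [[0, 0, 0.04], 0, 1],
  [[0, 0, 0], 0, 1],
  [[0, 0, 0], 0, 1],
  [[0, 0, 0], 0, 1],
])

```text
t: 9.55
ee_pos: [475.9, -238.4, 47.1]
orientation: [-0.216, 3.134, -0.001]
ft_force: [-0.4, 0.0, -1.0]
width: 43.8
grasp_force: 30.0
```

Emit:
move_arm([
  [[0, 0, 0.04], 0, 1],
  [[0, 0, 0.03], 0, 1],
  [[0, 0, 0], 0, 1],
  [[0, 0, 0], 0, 1],
  [[0, 0, 0], 0, 1],
])

```text
t: 9.97
ee_pos: [475.7, -238.2, 44.9]
orientation: [0.216, -3.134, -0.0]
ft_force: [-0.0, -0.3, -0.3]
width: 44.0
grasp_force: 30.0
```

Emit:
move_arm([
  [[0, 0, 0.02], 0, 1],
  [[0, 0, 0.02], 0, 1],
  [[0, 0, 0], 0, 1],
  [[0, 0, 0], 0, 1],
  [[0, 0, 0], 0, 1],
])

```text
t: 10.38
ee_pos: [475.8, -238.3, 44.8]
orientation: [-0.216, 3.134, -0.0]
ft_force: [-2.1, 1.0, 9.2]
width: 44.3
grasp_force: 30.0
```

Emit:
move_arm([
  [[0, 0, 0], 0, 0.5],
  [[0, 0, 0], 0, 0.45],
  [[0, 0, 0], 0, 0.4],
  [[0, 0, 0], 0, 0.3],
  [[0, 0, 0], 0, 0.2],
  [[0, 0, 0], 0, 0.1],
  [[0, 0, 0], 0, 0],
  [[0, 0, 0], 0, 0],
  [[0, 0, 0], 0, 0],
  [[0, 0, 0], 0, 0],
  [[0, 0, 0], 0, 0],
  [[0, 0, -0.4], 0, 0],
  [[0, 0, -0.8], 0, 0],
  [[0, 0, -0.8], 0, 0],
  [[0, 0, -0.8], 0, 0],
  [[0, 0, -0.8], 0, 0],
  [[0, 0, -0.8], 0, 0],
  [[0, 0, -0.8], 0, 0],
  [[0, 0, -0.8], 0, 0],
  [[0, 0, 0], 0, 0],
])

```text
t: 12.05
ee_pos: [477.7, -239.2, 198.4]
orientation: [-0.216, 3.128, -0.006]
ft_force: [-0.2, -0.7, 0.3]
width: 87.9
grasp_force: 0.0
```

Emit:
move_arm([
  [[0.3, 0.9, 0], 0, 0],
  [[0.3, 0.95, 0], 0, 0],
  [[0.3, 0.95, 0], 0, 0],
  [[0.3, 0.95, 0], 0, 0],
  [[0.3, 0.95, 0], 0, 0.1],
  [[0.3, 0.95, 0], 0, 0.2],
  [[0, 0, 0], 0, 0.3],
  [[0, 0, 0], 0, 0.35],
  [[0, 0, 0], 0, 0.35],
  [[0, 0, 0], 0, 0.35],
])

```text
t: 12.88
ee_pos: [412.4, -105.2, 194.1]
orientation: [-0.216, 3.133, -0.001]
ft_force: [0.3, 0.1, -0.4]
width: 57.0
grasp_force: 0.0
```

Run:
```python
from h import *
im,K,c,Rm=cam("wrist");np.savez("w2.npz",K=K,c=c,R=Rm)
im=im[:,:,::-1];cv2.imwrite("pics/w2.png",im)
cr=cv2.resize(im[190:370,250:430],None,fx=3.3,fy=3.3,interpolation=cv2.INTER_CUBIC)
cv2.imwrite("pics/w2c.png",cr)
o=ctrl.get_obs();print(o["t"],o["ee_pos"],o["width"])
for n in ["jar","jaw_handle"]:print([(round(b["p"],2),np.round(b["rect"]).tolist()) for b in cams.boxes_of("wrist",n)][:4])
im,K,c,Rm=cam("top")
for b in cams.boxes_of("top","jar"): print(b["p"],b["rect"],at(b["rect"][:2],70,K,c,Rm).round())
```

```text
12.9333 [ 412.30092608 -105.26299753  193.97163035] 57.12511107220964
[(0.94, [79.0, 181.0, 154.0, 91.0]), (0.68, [610.0, 314.0, 61.0, 49.0]), (0.58, [160.0, 281.0, 96.0, 87.0]), (0.35, [318.0, 374.0, 105.0, 134.0])]
[(0.92, [320.0, 373.0, 103.0, 132.0])]
0.9 [162.1, 269.1, 29.7, 27.3] [480. 207.  70.]
0.76 [188.8, 231.9, 34.7, 31.4] [551. 157.  70.]
0.72 [460.6, 256.8, 49.0, 37.9] [ 497. -362.   70.]
0.61 [430.5, 312.8, 44.0, 33.9] [ 391. -300.   70.]
0.5 [399.5, 266.4, 22.3, 22.8] [ 480. -245.   70.]
```

View pics/w2c.png

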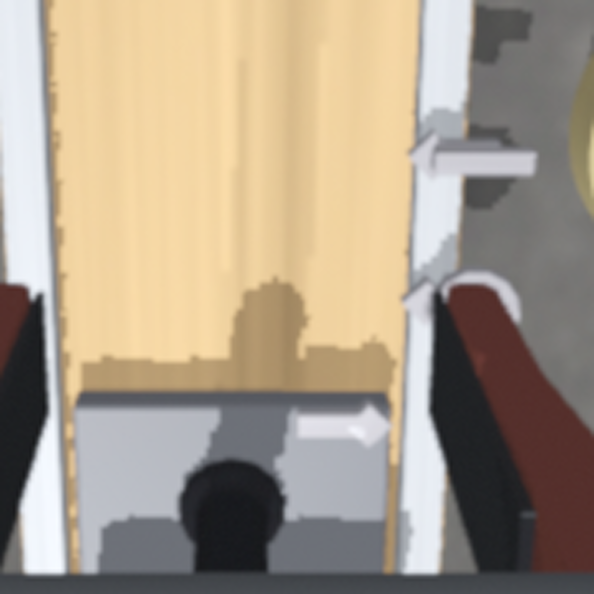

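View pics/w2.png

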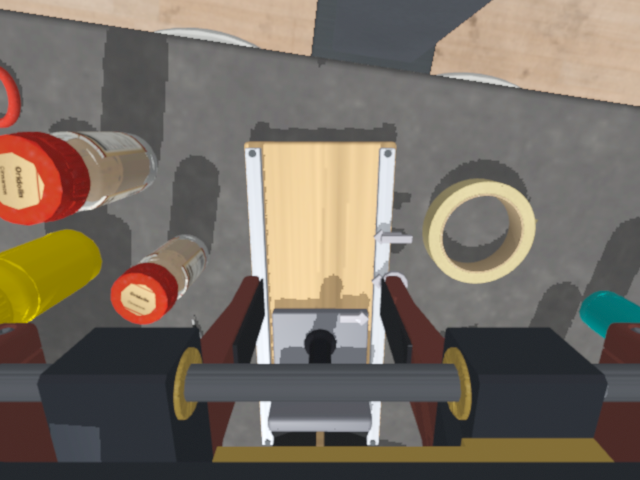

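The jar stands upright beside the board, with its cap at (140,292). The jaw pointer tip is at crop (391,425), the round marker's tip at (403,298), and the post top at crop (232,505).

Run:
```python
from h import *
d=np.load("w2.npz");A=(d["K"],d["c"],d["R"])
u=np.array([np.cos(.1365),np.sin(.1365)]);v=np.array([-u[1],u[0]]);c0=np.array([511.1,-92.5])
g=lambda x,y:(250+x/3.3,190+y/3.3)
for n,p,z in [("round",g(403,298),34),("jawp",g(391,425),34),("bar",g(411,158),34),("post",g(232,505),98)]:
    w=at(p,z,*A)[:2]; print(n,w.round(1),(u@(w-c0)).round(1),(v@(w-c0)).round(1))
w=ctrl.get_obs()["ee_pos"][:2];print("tcp",(u@(w-c0)).round(1),(v@(w-c0)).round(1))
```

```text
round [464.6 -46.9] -39.9 51.5
jawp [506.2 -43.1] 1.9 49.6
bar [422.  -52.3] -82.8 52.0
post [499.3 -92.6] -11.7 1.5
tcp -100.0 1.2
```

Emit:
move_arm([
  [[0, 0, 0.8], 0, 0.35],
  [[0, 0, 0.8], 0, 0.35],
  [[0, 0, 0.8], 0, 0.35],
  [[0, 0, 0.8], 0, 0.35],
  [[0, 0, 0.8], 0, 0.35],
  [[0, 0, 0.8], 0, 0.35],
  [[0, 0, 0.8], 0, 0.35],
  [[-0.5, 0, 0], 0, 0.35],
  [[-0.8, 0, 0], 0, 0.35],
  [[-0.8, 0, 0], 0, 0.35],
  [[-0.8, 0, 0], 0, 0.35],
  [[-0.8, 0, 0], 0, 0.35],
  [[-0.8, 0, 0], 0, 0.35],
  [[-0.4, 0, 0], 0, 0.35],
  [[-0.26, 0, 0], 0, 0.35],
  [[0, 0, 0], 0, 0.35],
  [[0, 0, 0], 0, 0.35],
])

```text
t: 14.55
ee_pos: [538.9, -86.7, 54.0]
orientation: [0.217, -3.133, -0.0]
ft_force: [-0.7, 0.2, -0.0]
width: 56.7
grasp_force: 0.0
```

Emit:
move_arm([
  [[0, 0, 0], 0, 0.45],
  [[0, 0, 0], 0, 0.5],
  [[0, 0, 0], 0, 0.6],
  [[0, 0, 0], 0, 0.65],
  [[0, 0, 0], 0, 0.7],
  [[0, 0, 0], 0, 0.75],
  [[0, 0, 0], 0, 1],
  [[0, 0, 0], 0, 1],
  [[0, 0, 0], 0, 1],
  [[0, 0, 0], 0, 1],
  [[0, 0, 0], 0, 1],
  [[0, 0, 0], 0, 1],
])

```text
t: 15.55
ee_pos: [539.7, -89.9, 54.0]
orientation: [-0.217, 3.133, -0.006]
ft_force: [-0.9, -20.0, -2.5]
width: 21.4
grasp_force: 30.0
```

The grip is on the post. I relieve the 20 N side force and then pull.

Emit:
move_arm([
  [[0, -0.06, 0], 0, 1],
  [[0, -0.06, 0], 0, 1],
  [[0.05, 0, 0], 0, 1],
  [[0.15, 0, 0], 0, 1],
  [[0.2, 0, 0], 0, 1],
  [[0.2, 0, 0], 0, 1],
  [[0.2, 0, 0], 0, 1],
  [[0.2, 0, 0], 0, 1],
  [[0.2, 0, 0], 0, 1],
  [[0.2, 0, 0], 0, 1],
  [[0.15, 0, 0], 0, 1],
  [[0.05, 0, 0], 0, 1],
  [[0.04, 0, 0], 0, 1],
  [[0, 0, 0], 0, 1],
  [[0, 0, 0], 0, 1],
  [[0, 0, 0], 0, 1],
  [[0, 0, 0], 0, 1],
  [[0, 0, 0], 0, 1],
])

```text
t: 17.05
ee_pos: [501.1, -95.3, 54.0]
orientation: [-0.217, 3.131, -0.001]
ft_force: [6.8, 1.2, -7.2]
width: 21.5
grasp_force: 30.0
```

Run:
```python
from h import *
im,K,c,Rm=cam("wrist");np.savez("w3.npz",K=K,c=c,R=Rm);im=im[:,:,::-1]
u=np.array([np.cos(.1365),np.sin(.1365)])
p=proj([465.4,-46.5,34],K,c,Rm);x0,y0=(p-50).astype(int);x0=max(x0,0);y0=max(y0,0);print(p,x0,y0)
W=cv2.resize(im[y0:y0+100,x0:x0+100],(400,400),interpolation=cv2.INTER_CUBIC)
t,K,c,Rm=cam("top");t=t[:,:,::-1];np.savez("t3.npz",K=K,c=c,R=Rm)
T=cv2.resize(t[250:310,265:325],(400,400),interpolation=cv2.INTER_CUBIC)
cv2.imwrite("pics/p3.png",np.hstack([W,T]))
```

```text
[419.96113587 231.0518508 ] 369 181
```

View pics/p3.png

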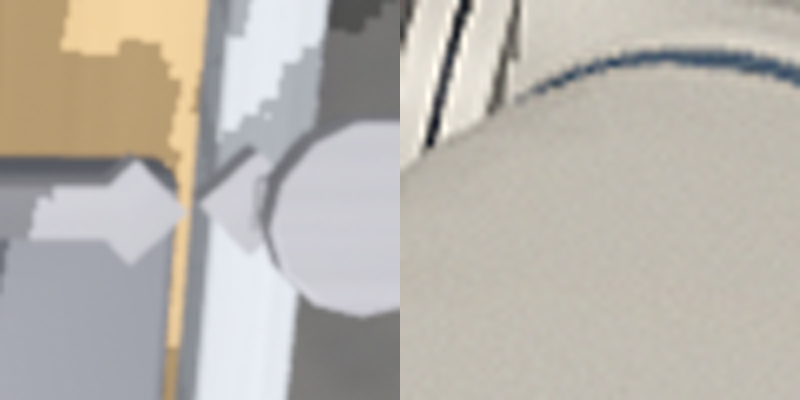

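Run:
```python
from h import *
d=np.load("w3.npz");A=(d["K"],d["c"],d["R"])
u=np.array([np.cos(.1365),np.sin(.1365)])
a=[at((369+x/4,181+y/4),34,*A)[:2] for x,y in [(186,211),(200,205)]];print(a,u@(a[0]-a[1]))
```

```text
[array([467.16840364, -48.50401519]), array([466.1099497 , -46.85830359])] 0.824665858043126
```

The jaw tip at crop (186,211) is level with the round marker's tip at (200,205), about 0.8 mm short of it. I trim that off and hold.

Emit:
move_arm([
  [[0.03, 0, 0], 0, 1],
  [[0, 0, 0], 0, 1],
  [[0, 0, 0], 0, 1],
  [[0, 0, 0], 0, 1],
  [[0, 0, 0], 0, 1],
  [[0, 0, 0], 0, 1],
  [[0, 0, 0], 0, 1],
  [[0, 0, 0], 0, 1],
  [[0, 0, 0], 0, 1],
  [[0, 0, 0], 0, 1],
  [[0, 0, 0], 0, 1],
  [[0, 0, 0], 0, 1],
])

```text
t: 18.15
ee_pos: [500.5, -95.4, 54.0]
orientation: [-0.217, 3.13, -0.001]
ft_force: [7.3, -0.4, -6.3]
width: 21.5
grasp_force: 30.0
```

Run:
```python
from h import *
o=ctrl.get_obs();print(o["t"],o["ee_pos"],o["width"],o["grasp_force"],o["ft_force"])
print(ctrl.close_job())
```

```text
18.15 [500.46136988 -95.37696413  53.98249583] 21.520085547239194 29.997082778136246 [ 7.3172828  -0.35711143 -6.32119809]
the job is handed in; nothing more can be done
None
```

The job is handed in at 18 s of the 48 s allowed: the spice jar stands upright on the worktop to the right of the board, and the arm is holding the jaw against its spring with its pointer within about 1 mm of the round-headed marker's. I never touched the tape, pen or peg, but no result came back from the judging.

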